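# Tighten the mould clamp's eye bolt with a tommy bar

### The arm

A 6-joint arm with a two-finger parallel gripper is mounted at the origin on the work surface. World frame = base frame: x ahead of the robot, y to its left, z up, the work surface at z = 0. Lengths are in m, angles in rad, forces in N, time in s.
With the tool pointing down it reaches from about 0.35 to 0.775 m from the base axis. Payload 5.5 kg.
Tool frame: the origin (TCP) lies at the very end of the fingers, on their centre line; the grasp point (between the pads) lies 19 mm behind it; z points along the fingers, x is the direction in which the jaws open and shut, and the axes are right-handed (so a half turn about z gives the same grasp; the last joint's range is limited). The gripper opens to 85 mm and grips with 20 to 120 N. Pads are 22 mm wide; open, the fingers measure 114 mm over their backs; the gripper's body (76 mm by 85 mm) begins 54 mm behind the grasp point. The pads swing forward as they close: fully open they stand 13 mm farther back than shut.
Start: joints at [-1.334, 0.313, 0.046, 1.304, 0, 1.431], TCP at [0.212, -0.535, 0.231] pointing down, gripper open.
Joint ranges: [-2.76, 2.76], [-0.86, 1.69], [-1.03, 1.26], [-2.2, 2.34], [-1.47, 1.5], [-3.14, 3.14]. Speed limits (rad/s): [2.57, 2.57, 3.14, 3.14, 3.14, 3.14].

### API

Orientations are given as a unit quaternion [x, y, z, w].
In Python, from plant import readout, vision, job gives the robot as it stands. The module is installed in compiled form; this text tells all that it offers.
- The arm moves only by the tool move_arm, never from a script. Its arguments are lists of equal length, an entry for each row: "gripper": the closure, from -1 (fully open) to 1 (shut); "slide": the shift along the tool's x, y, z in mm, a list of three; "turn": the turn, a rotation vector about the tool's x, y, z in rad, a list of three. A call has 1 to 12 rows; each row is the pose to reach, as a shift and turn from the pose commanded when the call began, along the tool's axes at that moment; what a row does not reach only later rows make up. A row lasts 1/12 s, in which the tool goes at most 41.7 mm and 7.16 degrees, less where a joint would pass 70% of its speed; a pose out of reach is approached as far as the arm can. A call with a gripper value outside its range is refused whole. The fingers move at their own pace and stop on an object; "grip_force" is the grip in N (left out, the last holds). Time passes only in rows, so rows that repeat a pose let the fingers close. It gives the time, the measured TCP pose, the force and the opening at its end, in the units of the state.
- readout.sense(): the state, without advancing time (a new reading comes with each control period).
- vision.camera(name): name is "scene" or "top" or "wrist"; returns a dict with "pixels" (384x512x3 uint8, red, green, blue), "vfov" (degrees; the focal length in pixels is half the picture's height over the tangent of half this angle, whatever the lens; pixels are square), "cx", "cy" (the principal point, pixels), "position" and "attitude" of the camera in the world. Camera axes: x right, y up, looking along -z (the intrinsics and any distortion apply to the point x, -y, -z); pixel columns grow to the right and rows downward; lengths in m; the calibration is good to about 2 mm. A picture is of the moment at which its call begins. There is no depth.
- job.finish_job(): hands the job in, once; it reports no verdict.
The state is a dict: "time": time; "joint_positions": joint angles; "qd": joint speeds; "effort": joint torques, N m; "tool_pos": TCP position; "ee_rot": TCP orientation; "ft_force": force on the tool from outside, world axes, zero at the start; "moment": the same for the moment, N m; "width": finger opening in m.
Only numpy, scipy, OpenCV 4.12 (cv2) and the standard library are available. Lean on these libraries where they do the work, as an engineer would, in place of code of your own. Each camera call takes 0.05 s, during which the arm holds its last target.

### The job

Take the tommy bar from its wooden tray, slide its rod through the loop of the eye bolt on top of the clamped mould, and turn the bolt clockwise (seen from above) with the bar until you feel it come up snug, without over-tightening it. Then draw the bar out and lay it back down inside the tray, let go, and leave the mug, wax puck and tweezers where they are; touch the eye bolt only with the bar.

Things in the scene. Friction and masses are not known exactly. Their poses are not given: they have to be found in the camera images.
- bar: tommy bar, 220 mm long, about 0.2 kg: a square aluminium handle 22 x 22 mm, 90 mm long (local x from -60 to +30 mm), and from its front a steel rod of 10 mm diameter (x from +30 to +160 mm, last 8 mm tapered). Origin on the underside, below the balance point; x points from the handle towards the rod's tip, z up; the bar's centre line is 11 mm above the origin
- bar_tip (a point): the very tip of the rod, on its centre line (bar x = +160 mm)
- bar_butt (a point): centre of the handle's rear end face (bar x = -60 mm)
- bar_through (a point): point on the rod's centre line 30 mm behind the tip (bar x = +130 mm); it should come to the loop's centre or be pushed past it when the bar is threaded; with the tip 55 mm out on the far side there is a good lever and room for the gripper
- eye: steel eye bolt upright on the mould: a ring with a 13 mm hole, 42 mm outside, 14 mm round section with rounded mouths, on a shank turning about the vertical. Origin at the hole's centre, 140 mm above the bench; x = axis of the hole (level; the rod may enter from either side), z up = axis of turning. With the rod in it there is about 0.5 rad of slack in heading before the rod bears on the ring
- eye_rim (a point): point on the ring's outer edge, 21 mm from the hole's centre along the bolt's y. The bolt turns clockwise 0.6 to 1.1 rad at about 0.25 N m until its shoulder meets the bush (where differs each time, only felt); there the torque steps to 0.4 N m and climbs 3 N m per rad. Snug: 0.05 rad or more past that (0.55 N m; a good stop is 0.7 N m). Over-tightened: 0.3 rad past (1.3 N m)
- bush: plain round brass bush the bolt screws into, 32 mm diameter, 8 mm high, fixed on the strap; origin at the centre of its underside, 58 mm straight below the hole's centre. Being round, its heading is not visible and not needed. The bolt stays where it is left; turned well past snug it springs back to about 0.13 rad past the meeting when let go
- mould: two-part iron mould on a base plate 160 x 110 mm with a steel strap over it, fixed to the bench; origin under its centre, its top (the strap) 82 mm above the bench (two round heads on the strap reach 90 mm). The eye bolt stands at the middle of the strap
- tray: low wooden tray 300 x 140 mm, fixed; origin under its centre, x along its length; floor 20 mm above the bench, 8 mm high lip all round (inside 284 x 124 mm, lip top 28 mm above the bench)
- mug: steel mug, 76 mm diameter, 85 mm high, loose; origin under its centre; a bystander
- wax: round puck of brown wax, 64 mm diameter, 26 mm high, loose; origin under its centre; a bystander
- tweezers: large steel tweezers lying flat, 200 mm long, 16 mm high, loose; origin under the middle; a bystander
Things that resemble listed ones, but are neither listed nor needed, are in the scene too. Of the things shaped like the bar, the aluminium one is meant.

How it is judged:
On the way, in this order (a step that is already met when the one before it is completed fails the run):
1. the rod is through the loop, the point 30 mm behind its tip within 20 mm of the hole's centre (or having passed through it) (distance between bar_through and eye below 0.02 m), for 0.1 s.
2. with the rod bearing on it, the bolt has come up snug (0.05 rad or more past its shoulder meeting the bush) (x of eye_rim in the frame of bush above 0.00105 m and contact force between bar and eye above 0.3 N), for 0.1 s.
At the end, for the whole second after the job is handed in: The eye bolt is snug: 0.05 to 0.3 rad past the point where its shoulder met the bush; the bar lies at rest flat on the tray's floor (within 5 mm), both its ends inside the lip (x of eye_rim in the frame of bush between 0.00105 and 0.0062 m and linear speed of bar below 0.02 m/s and x of bar_tip in the frame of tray between -0.144 and 0.144 m and y of bar_tip in the frame of tray between -0.064 and 0.064 m and z of each of bar_tip, bar_butt in the frame of tray below 0.036 m and x of bar_butt in the frame of tray between -0.144 and 0.144 m and y of bar_butt in the frame of tray between -0.064 and 0.064 m); the robot touches nothing.
It fails at once if the eye bolt is over-tightened (0.3 rad past the meeting) (x of eye_rim in the frame of bush above 0.0062 m).
It fails at once if the gripper or arm presses on the eye bolt (contact force between any of the fingers, the arm and eye above 2 N).
It fails at once if a bystander is moved more than 20 mm (distance of any of mug, wax, tweezers from where it was at the start of the episode above 0.02 m).
It also fails if it takes over 72 s, if anything falls off the work surface, if the arm or the gripper's body presses on something with over 40 N, if the wrist force passes 120 N, or if a joint passes its speed limit or range.

## Working session

There is one attempt and no reset: what is moved stays moved. The work goes in short steps, Python scripts to look and compute and a tool call to move; the robot and the scene stay as the last step left them, time stands still between calls to the robot, and variables do not carry over. Pictures are saved under pics/ and viewed, and the job is handed in when it is done.

Besides the shell and the picture viewer there is one more tool, called after ">>>" as name(argument=value, ...) on one line, values as JSON. move_arm: Moves the arm, as the interface text tells. Its arguments: {"type":"object","properties":{"gripper":{"type":"array","items":{"type":"number"}},"slide":{"type":"array","items":{"type":"array","items":{"type":"number"}}},"turn":{"type":"array","items":{"type":"array","items":{"type":"number"}}},"grip_force":{"type":"number"}},"required":["gripper","slide","turn"]}

```bash
mkdir -p pics; python3 - <<'E'
from plant import readout, vision
import cv2
print(readout.sense())
for n in ("scene","top","wrist"):
    c=vision.camera(n); cv2.imwrite(f"pics/{n}0.png",c["pixels"][:,:,::-1])
    print(n,{k:v for k,v in c.items() if k!="pixels"})
E
```

```text
{'time': 0.0, 'joint_positions': array([-1.33362549e+00,  3.13968168e-01,  4.49938104e-02,  1.30362865e+00,
       -1.23858142e-05,  1.43119407e+00]), 'qd': array([-1.13920160e-04, -8.95864001e-04, -8.66881934e-05, -9.51735906e-05,
        7.71450160e-04, -7.78322391e-04]), 'effort': array([ 2.46293930e-04, -4.80621636e+01,  2.98536444e+01,  1.95150857e-02,
       -1.58455787e-04,  3.93500528e-06]), 'tool_pos': array([ 0.21141881, -0.53416587,  0.2304333 ]), 'ee_rot': array([ 8.27018962e-01, -5.62173301e-01, -6.73307178e-04, -6.02261533e-04]), 'ft_force': array([0.48990745, 1.02534999, 0.23857821]), 'moment': array([-0.00024702,  0.03416028,  0.01604392]), 'width': 0.08563529034301406}
scene {'vfov': 50.39064791723405, 'cx': 249.6093823980528, 'cy': 192.26402815301114, 'position': array([ 1.06967345, -0.72568844,  1.02811834]), 'attitude': array([0.33925115, 0.11520738, 0.29229524, 0.88667886])}
top {'vfov': 44.28103734261955, 'cx': 249.04764606928993, 'cy': 190.5769525212384, 'position': array([ 0.30051356, -0.03260293,  1.31365664]), 'attitude': array([ 0.07279114, -0.06965726, -0.7008335 ,  0.706174  ])}
wrist {'vfov': 69.80014446842104, 'cx': 253.62968860632867, 'cy': 191.10539441981012, 'position': array([ 0.2791255 , -0.50800194,  0.3734932 ]), 'attitude': array([-0.11893419,  0.08170618, -0.55632611,  0.81833979])}
```

View pics/scene0.png

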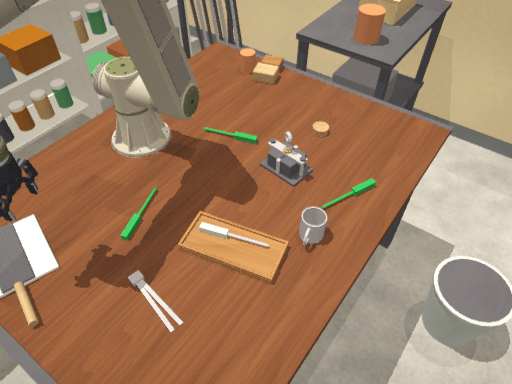

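View pics/top0.png

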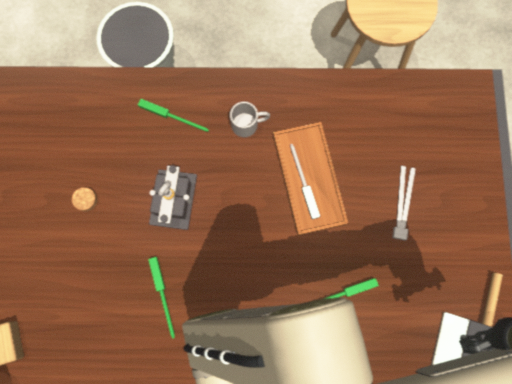

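View pics/wrist0.png

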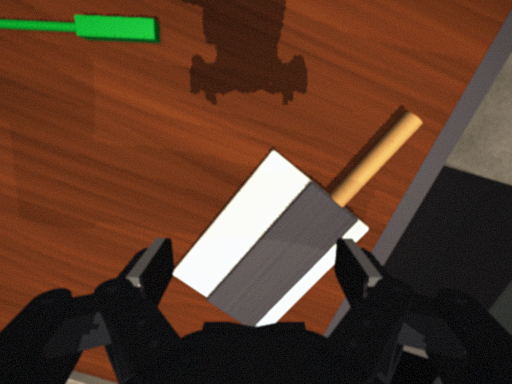

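The one aluminium (grey-white) bar lies in the tray: handle at about (312,205) and tip at (293,146) in top, and about (228,234) in scene. The three green bars, in top at (170,115), (160,295) and (355,290), are look-alikes. The eye bolt is at about (168,188) in top and (289,140) in scene, and the mug is at (245,118) in top. I'll confirm this in enlarged crops.

```bash
cat > h.py <<'E'
import numpy as np, cv2
from scipy.spatial.transform import Rotation as R
def f(c): return c["pixels"].shape[0]/2/np.tan(np.radians(c["vfov"])/2)
def ray(c,u,v):
    d=np.array([(u-c["cx"])/f(c),-(v-c["cy"])/f(c),-1.]); d=R.from_quat(c["attitude"]).apply(d)
    return np.array(c["position"]),d/np.linalg.norm(d)
def onz(c,u,v,z):
    p,d=ray(c,u,v); return p+d*(z-p[2])/d[2]
def proj(c,P):
    q=R.from_quat(c["attitude"]).inv().apply(np.array(P)-c["position"])
    return np.array([c["cx"]+f(c)*q[...,0]/-q[...,2], c["cy"]-f(c)*q[...,1]/-q[...,2]]).T
def tri(l):
    A=np.zeros((3,3));b=np.zeros(3);
    for p,d in l:
        M=np.eye(3)-np.outer(d,d);A+=M;b+=M@p
    x=np.linalg.solve(A,b); return x,[np.linalg.norm((np.eye(3)-np.outer(d,d))@(x-p)) for p,d in l]
def crop(c,x0,y0,x1,y1,k,name):
    im=c["pixels"][y0:y1,x0:x1,::-1]; cv2.imwrite("pics/"+name,cv2.resize(im,None,fx=k,fy=k,interpolation=cv2.INTER_CUBIC))
E
python3 - <<'E'
from h import *
from plant import vision
t=vision.camera("top"); s=vision.camera("scene")
crop(t,265,115,355,240,4,"tb.png"); crop(t,140,155,205,235,7,"te.png")
crop(s,170,205,300,285,6,"sb.png"); crop(s,255,125,320,190,8,"se.png")
E
cd pics; python3 -c "
import cv2,numpy as np
def hs(a,b,o):
    a=cv2.imread(a);b=cv2.imread(b);h=max(a.shape[0],b.shape[0])
    p=lambda i:cv2.copyMakeBorder(i,0,h-i.shape[0],0,0,0)
    cv2.imwrite(o,np.hstack([p(a),p(b)]))
    print(a.shape,b.shape)
hs('tb.png','te.png','m1.png')
"
```

```text
(500, 360, 3) (560, 455, 3)
```

View pics/tb.png

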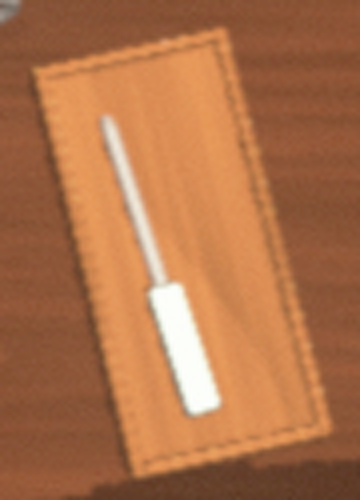

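View pics/te.png

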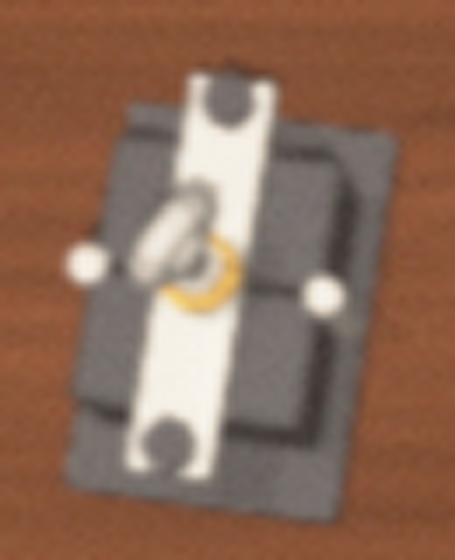

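View pics/sb.png

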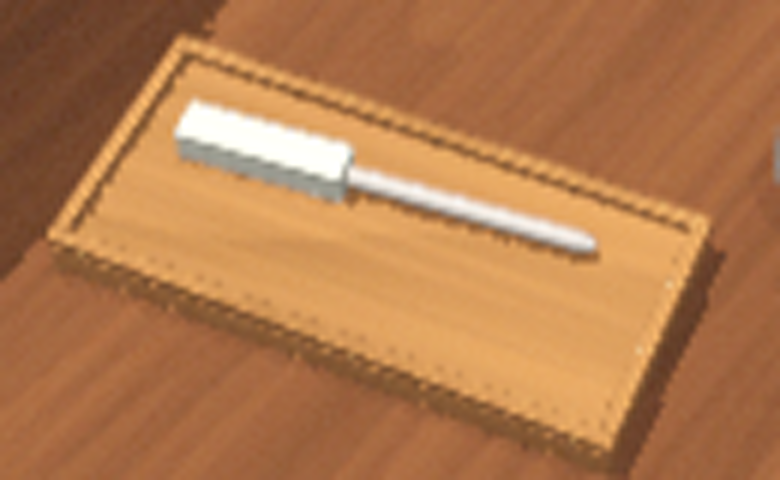

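View pics/se.png

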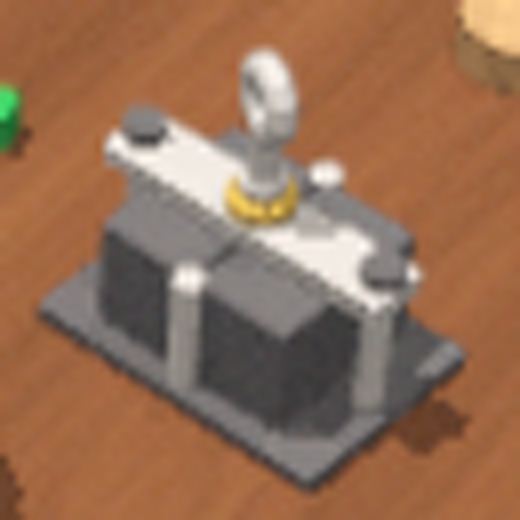

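```bash
python3 - <<'E'
from h import *
from plant import vision
t=vision.camera("top"); s=vision.camera("scene")
np.set_printoptions(precision=4,suppress=True)
k=lambda x,k_,o:(x+.5)/k_-.5+o
T=lambda x,y:(k(x,4,265),k(y,4,115))
S=lambda x,y:(k(x,6,170),k(y,6,205))
E=lambda x,y:(k(x,7,140),k(y,7,155))
F=lambda x,y:(k(x,8,255),k(y,8,125))
tip=onz(t,*T(107,118),.033); butt=onz(t,*T(204,411),.042);fr=onz(t,*T(166,287),.042)
print("tip",tip,"butt",butt,"front",fr,np.linalg.norm(tip-butt)) 
print("scene tip",onz(s,*S(594,247),.031),"fronttop",onz(s,*S(330,163),.042),"butttop",onz(s,*S(188,122),.042))
print("tray",[onz(t,*T(*q),.028) for q in [(35,70),(225,30),(330,430),(135,477)]])
print("tray mean",np.mean([onz(t,*T(*q),.028) for q in [(35,70),(225,30),(330,430),(135,477)]],0))
print("eye tri",tri([ray(t,*E(174,233)),ray(s,*F(268,95))]))
print("eye z",onz(t,*E(174,233),.14),onz(s,*F(268,95),.14))
print("bush",onz(t,*E(203,272),.09), onz(s,*F(263,196),.09))
print("ends",onz(t,*E(147,268),.14),onz(t,*E(203,195),.14))
print("heads",onz(t,*E(229,98),.09),onz(t,*E(168,443),.09))
print("mug",onz(t,245,115,.04),"wax",onz(t,83,198,.02),'green',onz(t,140,102,.01),onz(t,207,130,.01),'g2',onz(t,153,258,.01),onz(t,173,337,.01))
E
```

```text
tip [ 0.6973 -0.1444  0.033 ] butt [ 0.4876 -0.2074  0.042 ] front [ 0.5736 -0.183   0.042 ] 0.21917783037145758
scene tip [ 0.7007 -0.1457  0.031 ] fronttop [ 0.57   -0.1888  0.042 ] butttop [ 0.4959 -0.2114  0.042 ]
tray [array([ 0.7342, -0.0939,  0.028 ]), array([ 0.7651, -0.23  ,  0.028 ]), array([ 0.4772, -0.2954,  0.028 ]), array([ 0.4439, -0.1614,  0.028 ])]
tray mean [ 0.6051 -0.1951  0.028 ]
eye tri (array([0.5448, 0.1876, 0.143 ]), [np.float64(0.000962159544702713), np.float64(0.0009621595447025088)])
eye z [0.5461 0.1889 0.14  ] [0.5425 0.1898 0.14  ]
bush [0.5416 0.1867 0.09  ] [0.5472 0.1845 0.09  ]
ends [0.5331 0.1981 0.14  ] [0.5603 0.1789 0.14  ]
heads [0.6094 0.1796 0.09  ] [0.4763 0.197  0.09  ]
mug [ 0.7807 -0.0126  0.04  ] wax [0.5406 0.4378 0.02  ] green [0.8302 0.2965 0.01  ] [0.7454 0.0975 0.01  ] g2 [0.3766 0.2361 0.01  ] [0.1692 0.1729 0.01  ]
```

Candidates in top are the grey-white bar in the tray at (303,181) and the green ones at (172,115), (162,297) and (355,290). The crop shows the tray one is bare metal with a pale square handle and a thin grey rod, so that is the aluminium one. I'll write a move calculator and move above the handle.

```bash
cat > mv.py <<'E'
# usage: mv.py x y z headingx_deg  -> slide mm, turn
import sys; from h import *
from plant import readout
def go(P,hx,st=None):
    st=st or readout.sense(); R0=R.from_quat(st["ee_rot"]); h=np.radians(hx)
    X=np.array([np.cos(h),np.sin(h),0]);Z=np.array([0,0,-1.]);Y=np.cross(Z,X)
    R1=R.from_matrix(np.array([X,Y,Z]).T)
    return np.round(R0.inv().apply(np.array(P)-st["tool_pos"])*1000,1),np.round((R0.inv()*R1).as_rotvec(),4)
if __name__=="__main__":
    a=list(map(float,sys.argv[1:])); st=readout.sense()
    X=R.from_quat(st["ee_rot"]).as_matrix()
    print("now",np.round(st["tool_pos"],4),"hx",np.degrees(np.arctan2(X[1,0],X[0,0])).round(2),"Z",X[:,2].round(3),"t",st["time"],"w",st["width"],"F",st["ft_force"].round(2),"M",st["moment"].round(3))
    print(go(a[:3],a[3],st))
E
python3 mv.py .53 -.195 .22 107
```

```text
now [ 0.2115 -0.5346  0.2311] hx -68.41 Z [-0.  0. -1.] t 0.35 w 0.08534872800161444 F [ 0.03 -0.    0.13] M [-0.001 -0.031  0.042]
(array([-198.6, -421.1,   11.2]), array([-5.0000e-04, -0.0000e+00, -3.0615e+00]))
```

>>> move_arm(gripper=[-1,-1,-1,-1,-1,-1,-1,-1,-1,-1,-1,-1], slide=[[-16,-35,1],[-32,-70,2],[-48,-105,3],[-64,-140,4],[-80,-170,5],[-96,-205,6],[-112,-240,7],[-128,-275,8],[-144,-310,9],[-160,-340,10],[-180,-380,11],[-199,-421,11]], turn=[[0,0,-0.12],[0,0,-0.24],[0,0,-0.36],[0,0,-0.48],[0,0,-0.6],[0,0,-0.72],[0,0,-0.84],[0,0,-0.96],[0,0,-1.08],[0,0,-1.2],[0,0,-1.32],[0,0,-1.44]])

```text
time: 1.35
tool_pos: [0.526, -0.1979, 0.2203]
ee_rot: [0.992, 0.125, 0.0, 0.0]
ft_force: [0.4, -0.7, 0.3]
width: 0.0852
```

```bash
python3 mv.py .53 -.195 .22 107
```

```text
now [ 0.526  -0.1979  0.2203] hx 14.41 Z [ 0. -0. -1.] t 1.35 w 0.08519377329760326 F [ 0.39 -0.73  0.26] M [-0.082 -0.057  0.034]
(array([ 4.6, -1.8,  0.3]), array([ 2.000e-04,  2.000e-04, -1.616e+00]))
```

>>> move_arm(gripper=[-1,-1,-1,-1,-1,-1,-1,-1,-1,-1,-1,-1], slide=[[0,0,0],[0,0,0],[0,0,0],[0,0,5],[0,0,10],[0,0,15],[0,0,20],[0,0,20],[0,0,20],[0,0,20],[0,0,20],[0,0,20]], turn=[[0,0,-0.12],[0,0,-0.24],[0,0,-0.36],[0,0,-0.48],[0,0,-0.6],[0,0,-0.72],[0,0,-0.84],[0,0,-0.96],[0,0,-1.08],[0,0,-1.2],[0,0,-1.32],[0,0,-1.44]])

```text
time: 2.35
tool_pos: [0.5253, -0.1995, 0.2003]
ee_rot: [0.663, 0.749, -0.0, 0.0]
ft_force: [-0.3, 0.6, -0.1]
width: 0.0855
```

>>> move_arm(gripper=[0,0,0,0], slide=[[0,0,0],[0,0,0],[0,0,0],[0,0,0]], turn=[[0,0,-0.12],[0,0,-0.15],[0,0,-0.15],[0,0,-0.15]])

```text
time: 2.68
tool_pos: [0.5253, -0.1995, 0.2003]
ee_rot: [0.608, 0.794, -0.0, 0.0]
ft_force: [-0.6, -0.0, 0.2]
width: 0.0425
```

```bash
python3 mv.py .53 -.195 .22 107; python3 - <<'E'
from h import *
from plant import vision,readout
c=vision.camera("wrist"); cv2.imwrite("pics/w1.png",c["pixels"][:,:,::-1]); np.savez("w1.npz",**c)
print(readout.sense()["joint_positions"])
E
```

```text
now [ 0.5253 -0.1995  0.2003] hx 105.12 Z [-0. -0. -1.] t 2.6833 w 0.04248196939945379 F [-0.59 -0.04  0.16] M [-0.051 -0.019  0.039]
(array([  3.1,   5.8, -19.7]), array([-0.    ,  0.0001, -0.0327]))
[-5.05855485e-01  2.98183148e-01 -5.08940924e-02  1.22165927e+00
 -8.57862387e-05 -7.69865392e-01]
```

View pics/w1.png

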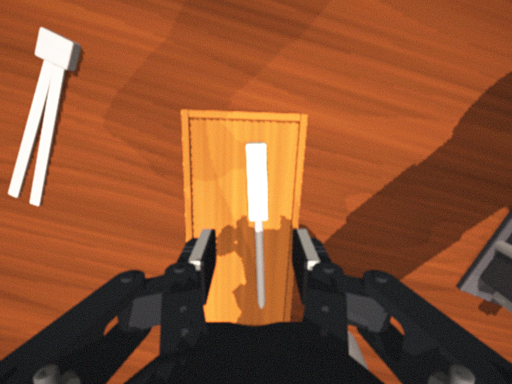

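The wrist view shows the bar in the tray, with the handle from (256,144) to (258,220) and the rod tip near (262,307). The tweezers are at top left and the mould is at the right edge. Next I'll measure the bar.

```bash
python3 - <<'E'
from h import *
np.set_printoptions(precision=4,suppress=True)
c=dict(np.load("w1.npz")); im=c["pixels"].astype(int)
m=((im.max(2)-im.min(2)<50)&(im.min(2)>190)).astype(np.uint8)
m[:, :225]=0;m[:,290:]=0
n,l,s,_=cv2.connectedComponentsWithStats(m);i=1+s[1:,4].argmax();print(s[i])
(cx,cy),(w,h),a=cv2.minAreaRect(cv2.findContours((l==i).astype(np.uint8),0,1)[0][0]);print(cx,cy,w,h,a)
r=c["pixels"][130:320,225:295,::-1];cv2.imwrite("pics/w1c.png",cv2.resize(r,None,fx=3,fy=3))
fr=onz(c,258.5,220,.042);re=onz(c,256,144,.042);tip=onz(c,262.3,307.5,.031)
print(fr,re,tip,"ctr",onz(c,cx,cy,.042)); 
for a,b in((re,fr),(re,tip)): d=b-a;print(np.linalg.norm(d),np.degrees(np.arctan2(d[1],d[0])))
E
```

```text
[ 246  143   22   90 1588]
257.2460632324219 187.40638732910156 89.1726303100586 19.774507522583008 87.61405944824219
[ 0.5747 -0.1807  0.042 ] [ 0.4896 -0.2069  0.042 ] [ 0.7009 -0.1404  0.031 ] ctr [ 0.5365 -0.1927  0.042 ]
0.08906148981912593 17.14466739636672
0.2218476286642078 17.47877039026469
```

View pics/w1c.png

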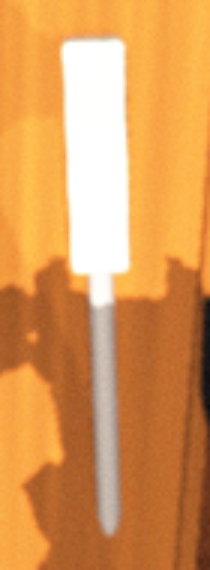

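```bash
python3 mv.py .532 -.194 .026 107.3
```

```text
now [ 0.5253 -0.1995  0.2003] hx 105.13 Z [ 0. -0. -1.] t 2.7333 w 0.042886519133307814 F [-0.67 -0.46  0.31] M [-0.046 -0.016 -0.016]
(array([  3.6,   7.9, 174.3]), array([-0.    ,  0.0001, -0.0379]))
```

>>> move_arm(gripper=[0,0,0,0,0,0,0,0,0,0], slide=[[3.6,8,20],[3.6,8,50],[3.6,8,80],[3.6,8,110],[3.6,8,130],[3.6,8,150],[3.6,8,160],[3.6,8,168],[3.6,8,174],[3.6,8,174]], turn=[[0,0,-0.038],[0,0,-0.038],[0,0,-0.038],[0,0,-0.038],[0,0,-0.038],[0,0,-0.038],[0,0,-0.038],[0,0,-0.038],[0,0,-0.038],[0,0,-0.038]])

```text
time: 3.57
tool_pos: [0.5319, -0.1939, 0.0258]
ee_rot: [0.592, 0.806, -0.0, -0.0]
ft_force: [0.2, -0.0, -0.2]
width: 0.0426
```

>>> move_arm(gripper=[1,1,1,1,1,1], slide=[[0,0,0],[0,0,0],[0,0,0],[0,0,0],[0,0,0],[0,0,0]], turn=[[0,0,0],[0,0,0],[0,0,0],[0,0,0],[0,0,0],[0,0,0]], grip_force=100)

```text
time: 4.07
tool_pos: [0.533, -0.1945, 0.0278]
ee_rot: [0.592, 0.806, 0.0, 0.001]
ft_force: [-0.4, 0.7, 6.3]
width: 0.0193
```

```bash
python3 mv.py .532 -.194 .2 107.3
```

```text
now [ 0.533  -0.1945  0.0278] hx 107.37 Z [ 0.002 -0.001 -1.   ] t 4.0667 w 0.01928118266581536 F [-0.42  0.71  6.34] M [0.101 0.239 0.017]
(array([   0.4,   -0.5, -172.2]), array([0.0017, 0.0019, 0.0012]))
```

>>> move_arm(gripper=[1,1,1,1,1,1,1,1,1], slide=[[0,0,-3],[0,0,-10],[0,0,-25],[0,0,-45],[0,0,-70],[0,0,-100],[0,0,-125],[0,0,-150],[0,0,-150]], turn=[[0,0,0],[0,0,0],[0,0,0],[0,0,0],[0,0,0],[0,0,0],[0,0,0],[0,0,0],[0,0,0]])

```text
time: 4.82
tool_pos: [0.5346, -0.1952, 0.1822]
ee_rot: [0.592, 0.806, 0.001, 0.004]
ft_force: [1.3, 0.2, -0.7]
width: 0.0194
```

```bash
python3 mv.py .532 -.194 .2 107.3;python3 - <<'E'
from h import *
from plant import vision
for n in("wrist","scene","top"):
    c=vision.camera(n); np.savez(n+"2.npz",**c)
    if n=="wrist": cv2.imwrite("pics/w2.png",c["pixels"][:,:,::-1])
    if n=="scene": crop(c,160,130,320,250,5,"s2.png")
    if n=="top": crop(c,140,120,340,240,4,"t2.png")
E
```

```text
now [ 0.5346 -0.1952  0.1822] hx 107.38 Z [ 0.008 -0.004 -1.   ] t 4.8167 w 0.019417248544242316 F [ 1.31  0.17 -0.71] M [-0.063 -0.007 -0.03 ]
(array([  1.9,  -2. , -17.8]), array([0.0063, 0.0064, 0.0014]))
```

View pics/w2.png

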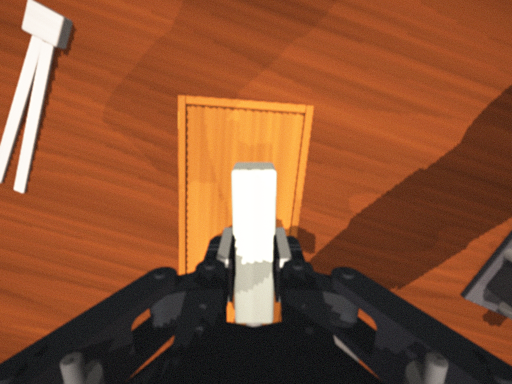

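View pics/s2.png

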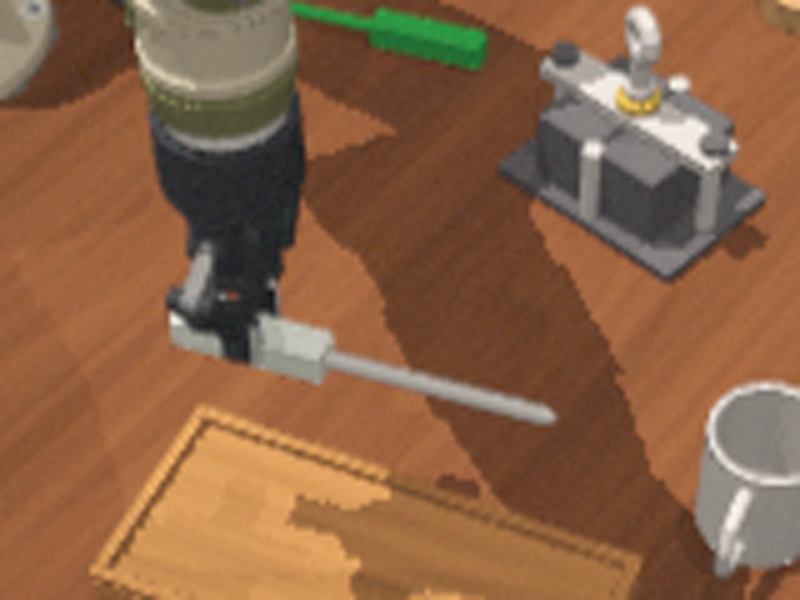

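View pics/t2.png

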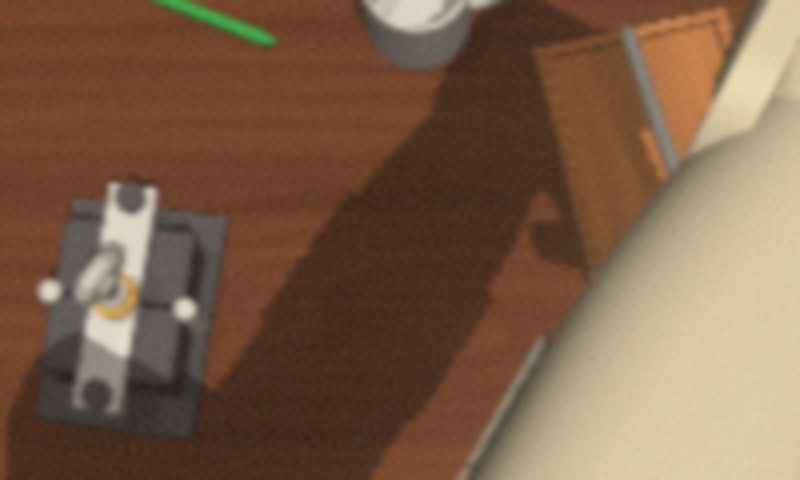

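The bar is held: in the scene crop the handle sits between the jaws at (250,340) and the rod tip is at (553,415). Now I'll fly so the wrist camera is above the eye bolt.

```bash
python3 mv.py .595 .243 .27 140
```

```text
now [ 0.5318 -0.1938  0.176 ] hx 107.37 Z [-0.  0. -1.] t 4.9667 w 0.01930203358632056 F [-0.48  0.57 -2.09] M [-0.019  0.058  0.041]
(array([398. , 190.7, -94. ]), array([-1.000e-04, -2.000e-04, -5.694e-01]))
```

>>> move_arm(gripper=[1,1,1,1,1,1,1,1,1,1,1,1], slide=[[0,0,-30],[20,10,-60],[55,26,-94],[90,43,-94],[127,61,-94],[164,79,-94],[201,97,-94],[238,114,-94],[275,132,-94],[312,150,-94],[350,168,-94],[375,180,-94]], turn=[[0,0,-0.05],[0,0,-0.1],[0,0,-0.15],[0,0,-0.2],[0,0,-0.25],[0,0,-0.3],[0,0,-0.35],[0,0,-0.4],[0,0,-0.45],[0,0,-0.5],[0,0,-0.57],[0,0,-0.57]])

```text
time: 5.97
tool_pos: [0.5908, 0.2211, 0.2676]
ee_rot: [0.339, 0.941, -0.001, -0.002]
ft_force: [1.0, 0.2, -1.9]
width: 0.0195
```

>>> move_arm(gripper=[1,1,1,1,1], slide=[[-10,15,0],[-10,24,0],[-10,24,0],[-10,24,0],[-10,24,0]], turn=[[0,0,0],[0,0,0],[0,0,0],[0,0,0],[0,0,0]])

```text
time: 6.38
tool_pos: [0.6141, 0.229, 0.2689]
ee_rot: [0.342, 0.94, -0.001, -0.001]
ft_force: [0.2, -0.4, -1.4]
width: 0.0192
```

```bash
python3 mv.py .595 .243 .27 140;python3 - <<'E'
from h import *
from plant import vision
for n in("wrist","scene"):
    c=vision.camera(n); np.savez(n+"3.npz",**c)
    print(c["position"],proj(c,[.544,.187,.14]))
    if n=="wrist": cv2.imwrite("pics/w3.png",c["pixels"][:,:,::-1])
    if n=="scene": crop(c,230,50,360,150,6,"s3.png")
E
```

```text
now [0.6141 0.229  0.2689] hx 140.01 Z [-0.003 -0.001 -1.   ] t 6.3833 w 0.019156138666068613 F [ 0.18 -0.41 -1.41] M [-0.021  0.039  0.042]
(array([23.7, -1.6, -1.1]), array([-0.0025, -0.0016,  0.0001]))
[0.56764329 0.1730068  0.41201875] [282.0023004 104.7145547]
[ 1.06967345 -0.72568844  1.02811834] [287.99074844 137.0483776 ]
```

View pics/w3.png

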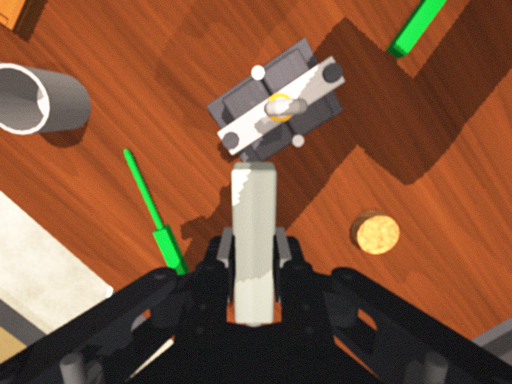

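View pics/s3.png

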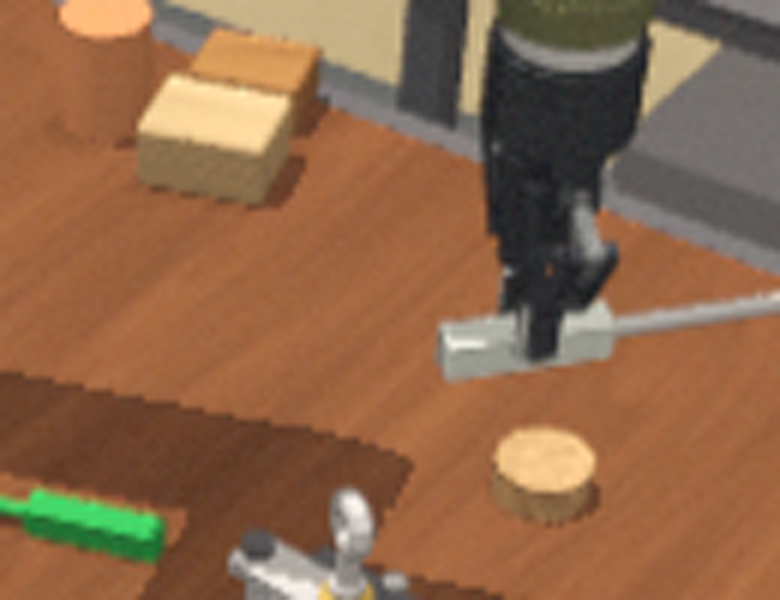

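The wrist view shows the eye bolt at about (285,105), nearly from above. The bar is level in the jaws. Enlarging.

```bash
python3 - <<'E'
from h import *
c=dict(np.load("wrist3.npz")); crop(c,245,70,325,140,10,"w3c.png")
E
```

```text
(no output)
```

View pics/w3c.png

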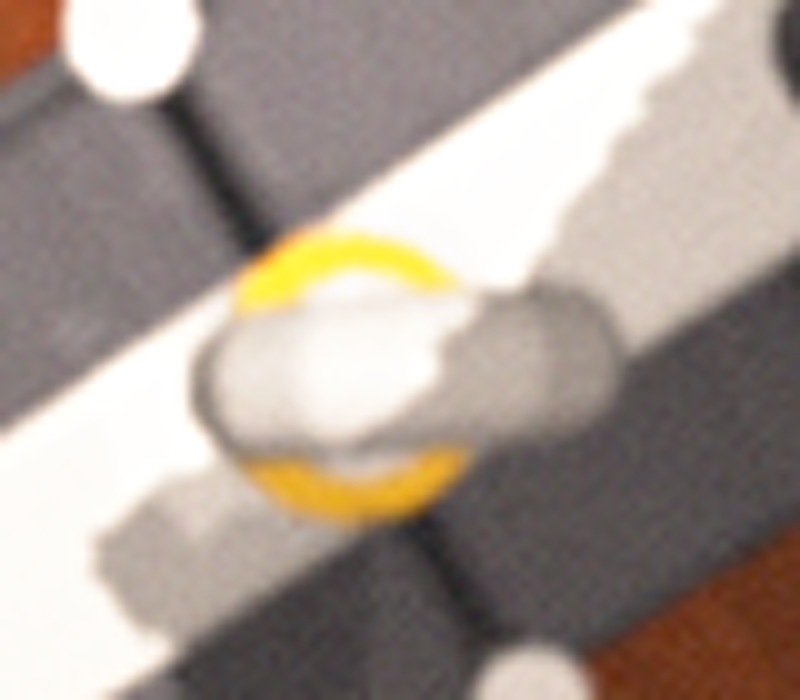

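```bash
python3 - <<'E'
from h import *
np.set_printoptions(precision=4,suppress=True)
c=dict(np.load("wrist3.npz")); s=dict(np.load("scene3.npz"))
E=lambda x,y:((x+.5)/10-.5+245,(y+.5)/10-.5+70)
print("eye",onz(c,*E(405,371),.14),"bush",onz(c,*E(355,380),.088))
a=onz(c,*E(260,384),.14);b=onz(c,*E(560,362),.14);print(a,b,np.degrees(np.arctan2(*(b-a)[1::-1])))
print("tri",tri([ray(c,*E(405,371)),ray(s,230+352/6-.4,50+517/6-.4)]))
# strap edges heading
p=onz(c,*E(0,435),.082);q=onz(c,*E(640,0),.082);print("strap",np.degrees(np.arctan2(*(q-p)[1::-1])))
# bar handle in scene
h=[onz(s,230+x/6-.4,50+y/6-.4,z) for x,y,z in((449,335,.289),(606,308,.289))];print(h)
E
```

```text
eye [0.5429 0.1902 0.14  ] bush [0.5431 0.1907 0.088 ]
[0.5541 0.1823 0.14  ] [0.5312 0.199  0.14  ] 144.01054535238535
tri (array([0.5431, 0.19  , 0.143 ]), [np.float64(0.00010838187577698634), np.float64(0.00010838187577695006)])
strap 173.01273206400595
[array([0.5925, 0.1855, 0.289 ]), array([0.6448, 0.252 , 0.289 ])]
```

```bash
python3 mv.py .4254 .0282 .24 144;
```

```text
now [0.6144 0.2288 0.2699] hx 139.97 Z [-0.001 -0.    -1.   ] t 6.4833 w 0.019129612204130182 F [ 0.28 -0.7  -2.26] M [-0.002  0.018 -0.012]
(array([  15.7, -275.1,   30.2]), array([-0.001 , -0.0007, -0.0703]))
```

>>> move_arm(gripper=[1,1,1,1,1,1,1,1,1,1,1,1], slide=[[0,-15,0],[2,-45,0],[4,-80,0],[6,-115,0],[8,-150,0],[10,-185,0],[12,-215,0],[14,-240,0],[15,-260,5],[15.7,-270,15],[15.7,-275,25],[15.7,-275,40]], turn=[[0,0,0],[0,0,0],[0,0,-0.01],[0,0,-0.02],[0,0,-0.03],[0,0,-0.04],[0,0,-0.05],[0,0,-0.06],[0,0,-0.07],[0,0,-0.07],[0,0,-0.07],[0,0,-0.07]])

```text
time: 7.48
tool_pos: [0.4255, 0.0276, 0.2313]
ee_rot: [0.31, 0.951, 0.0, 0.002]
ft_force: [-0.8, -0.1, -1.6]
width: 0.0195
```

>>> move_arm(gripper=[1,1,1,1,1,1,1], slide=[[0,0,25],[0,0,50],[0,0,75],[0,0,90],[0,0,93],[0,0,93],[0,0,93]], turn=[[0,0,0],[0,0,0],[0,0,0],[0,0,0],[0,0,0],[0,0,0],[0,0,0]])

```text
time: 8.07
tool_pos: [0.4266, 0.0286, 0.1383]
ee_rot: [0.309, 0.951, 0.0, 0.001]
ft_force: [0.3, 0.5, -0.8]
width: 0.0193
```

```bash
python3 mv.py .4254 .0282 .137 144;python3 - <<'E'
from h import *
from plant import vision
for n in("top","scene"):
    c=vision.camera(n); np.savez(n+"4.npz",**c)
    if n=="top": crop(c,130,140,230,240,6,"t4.png")
    if n=="scene": crop(c,220,115,320,190,8,"s4.png")
E
python3 mv.py .4254 .0282 .137 144
```

```text
now [0.4266 0.0286 0.1383] hx 144.01 Z [ 0.001 -0.    -1.   ] t 8.0667 w 0.019308416893411486 F [ 0.28  0.53 -0.81] M [-0.038  0.014  0.029]
(array([ 0.7, -1.1,  1.3]), array([0.0006, 0.0013, 0.0001]))
now [0.4274 0.0287 0.1388] hx 144.02 Z [ 0.003 -0.    -1.   ] t 8.1667 w 0.019558129089990803 F [ 0.66 -0.7  -1.71] M [-0.013 -0.026  0.009]
(array([ 1.3, -1.5,  1.8]), array([0.0013, 0.0026, 0.0004]))
```

View pics/t4.png

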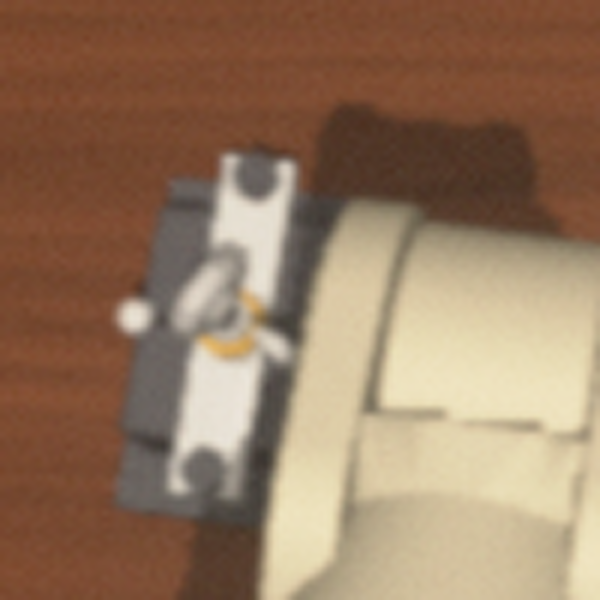

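View pics/s4.png

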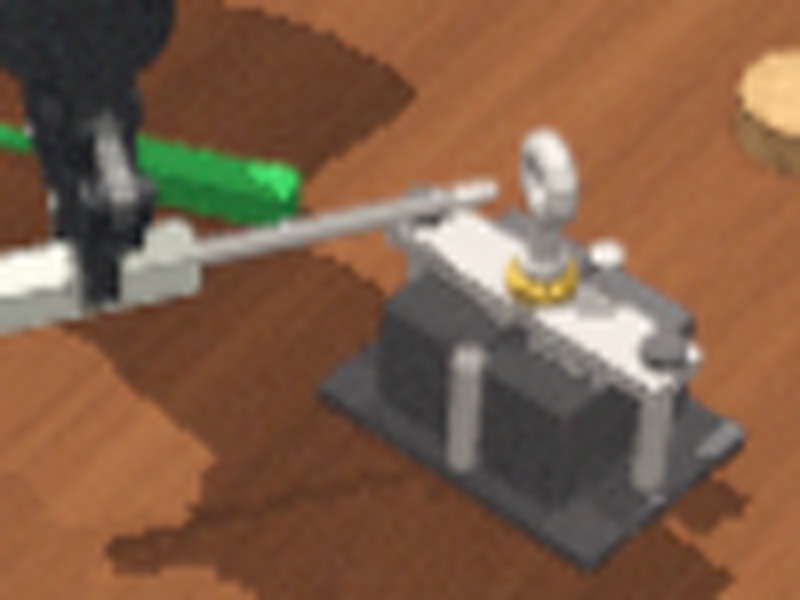

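```bash
python3 - <<'E'
from h import *
np.set_printoptions(precision=4,suppress=True)
t=dict(np.load("top4.npz")); s=dict(np.load("scene4.npz"))
T=lambda x,y:((x+.5)/6-.5+130,(y+.5)/6-.5+140)
S=lambda x,y:((x+.5)/8-.5+220,(y+.5)/8-.5+115)
tip=onz(t,*T(290,358),.14); eye=onz(t,*T(208,289),.14);print(tip,eye,np.degrees(np.arctan2(*(eye-tip)[1::-1])))
print(tri([ray(t,*T(290,358)),ray(s,*S(495,188))])[0], tri([ray(t,*T(208,289)),ray(s,*S(549,175))])[0])
d=np.array([np.cos(np.radians(54)),np.sin(np.radians(54)),0])
for z in(.140,.1435):
  base=np.array([.4264,.0284,z])
  print(((proj(s,np.array([base+d*L for L in(.045,.175,.2)]))-[220,115]+.5)*8).round(1), ((proj(t,np.array([base+d*L for L in(.175,.2)]))-[130,140]+.5)*6).round(1))
print(((proj(s,np.array([[.543,.19,.14]]))-[220,115]+.5)*8).round(1),((proj(t,np.array([[.543,.19,.14]]))-[130,140]+.5)*6).round(1))
E
python3 mv.py .4254 .0282 .137 144
```

```text
[0.5169 0.1534 0.14  ] [0.5464 0.1893 0.14  ] 50.61731389501288
[0.5242 0.1602 0.1408] [0.545  0.1881 0.1428]
[[196.2 252. ]
 [495.7 188.3]
 [552.  176.3]] [[252.5 329.5]
 [206.2 295.1]]
[[196.1 245.5]
 [496.2 181.8]
 [552.6 169.8]] [[251.1 327.9]
 [204.7 293.4]]
[[549.8 175.7]] [[206.6 297.3]]
now [0.4274 0.0287 0.1388] hx 144.02 Z [ 0.003 -0.    -1.   ] t 8.1667 w 0.019558129089990803 F [ 0.66 -0.7  -1.71] M [-0.013 -0.026  0.009]
(array([ 1.3, -1.5,  1.8]), array([0.0013, 0.0026, 0.0004]))
```

The scene crop shows the rod tip at (495,188) and its line running into the hole at (549,175). Both match my projection at z = 0.140, and in top the tip at about (250,330) matches too. Threading in stages.

>>> move_arm(gripper=[1,1,1,1,1,1,1], slide=[[0.7,6,0],[0.7,12,0],[0.7,18,0],[0.7,24,0],[0.7,30,0],[0.7,35,0],[0.7,35,0]], turn=[[0,0,0],[0,0,0],[0,0,0],[0,0,0],[0,0,0],[0,0,0],[0,0,0]])

```text
time: 8.75
tool_pos: [0.447, 0.0585, 0.1372]
ee_rot: [0.308, 0.951, 0.0, 0.0]
ft_force: [0.0, -0.3, -0.9]
width: 0.0194
```

```bash
python3 mv.py .478 .1009 .137 144;python3 - <<'E'
from h import *
from plant import vision
c=vision.camera("scene");crop(c,220,115,320,190,8,"s5.png")
E
python3 mv.py .478 .1009 .137 144
```

```text
now [0.447  0.0585 0.1372] hx 144.11 Z [ 0.  0. -1.] t 8.75 w 0.019448970070386873 F [ 0.02 -0.28 -0.87] M [-0.054  0.014  0.007]
(array([-0.3, 52.5,  0.3]), array([0.0003, 0.0003, 0.0019]))
now [0.4465 0.0582 0.1372] hx 144.1 Z [-0. -0. -1.] t 8.8 w 0.01931392638724802 F [-0.12 -0.39 -1.68] M [-0.03   0.085  0.026]
(array([-0.5, 53. ,  0.1]), array([-0.0003, -0.0001,  0.0018]))
```

View pics/s5.png

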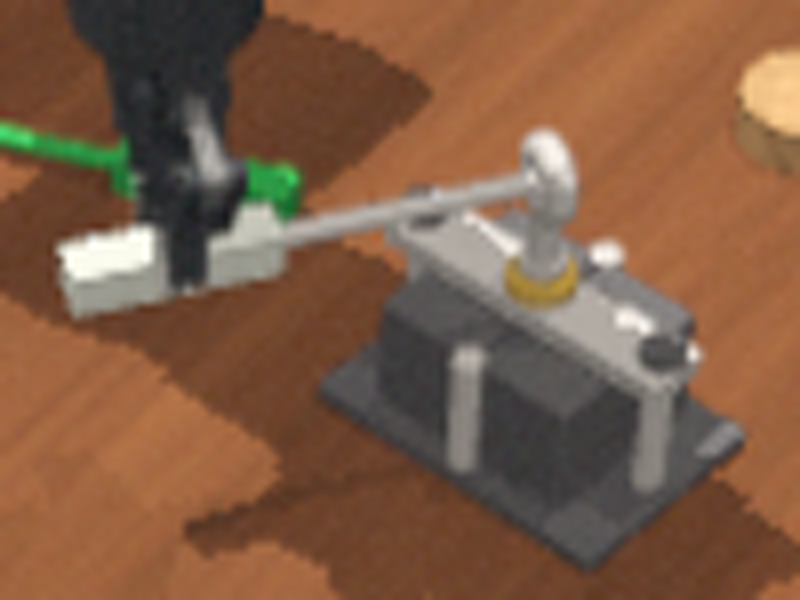

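The rod tip is in the hole at (535,185), with no force. Pushing on 43 mm.

>>> move_arm(gripper=[1,1,1,1,1,1,1,1], slide=[[0,6,0],[0,12,0],[0,18,0],[0,24,0],[0,30,0],[0,36,0],[0,43,0],[0,43,0]], turn=[[0,0,0],[0,0,0],[0,0,0],[0,0,0],[0,0,0],[0,0,0],[0,0,0],[0,0,0]])

```text
time: 9.47
tool_pos: [0.4725, 0.0935, 0.1373]
ee_rot: [0.308, 0.951, 0.0, 0.0]
ft_force: [0.8, -0.8, -1.5]
width: 0.0192
```

```bash
python3 - <<'E'
from h import *
from plant import vision
c=vision.camera("scene");crop(c,220,115,320,190,8,"s6.png")
E
python3 mv.py .4725 .0929 .137 144
```

```text
now [0.472  0.093  0.1372] hx 144.1 Z [ 0. -0. -1.] t 9.5167 w 0.019742308208722234 F [ 0.1   0.03 -2.74] M [-0.006  0.032  0.045]
(array([-0.5,  0.2,  0.2]), array([-0.    ,  0.0002,  0.0017]))
```

View pics/s6.png

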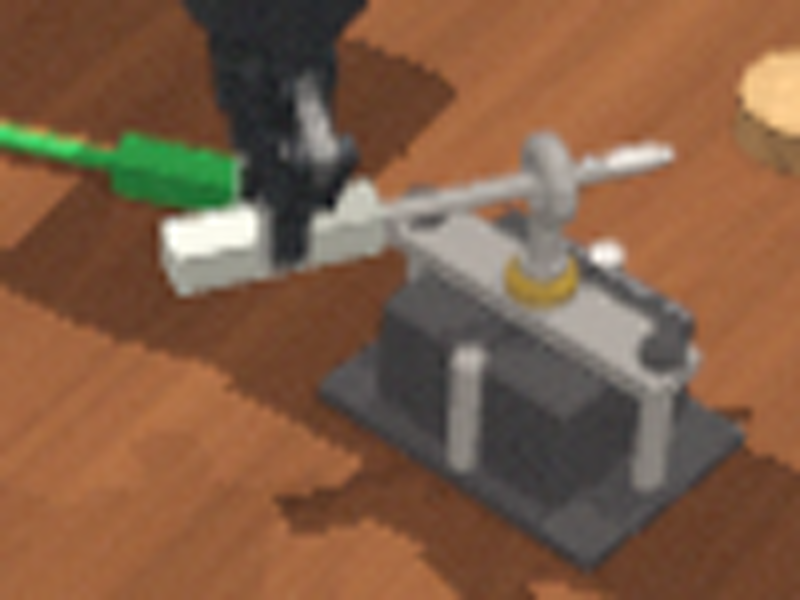

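The rod is through the loop, with its tip at (670,155) well past the ring. Now I'll turn clockwise about the eye on a 120 mm arc and watch the torque about the bolt.

```bash
cat > tq.py <<'E'
from h import *
from plant import readout,vision
def one():
    s=readout.sense(); X=R.from_quat(s["ee_rot"]).as_matrix(); r=np.array(s["tool_pos"])-[.543,.190,.14]
    th=144.1-np.degrees(np.arctan2(X[1,0],X[0,0])); F=s["ft_force"];M=s["moment"]
    return np.radians(th),M[2],r[0]*F[1]-r[1]*F[0],np.hypot(*r[:2]),*F,s["time"],np.degrees(np.arctan2(r[1],r[0]))%360
a=[one()]
for i in range(2): vision.camera("wrist"); a.append(one())
a=np.array(a); m=a.mean(0)
print("turned %.3f  Mz %.3f rxF %.3f tau %.3f  rad %.4f bearing %.1f F %s t %.2f"%(m[0],m[1],m[2],m[1]+m[2],m[3],m[8],m[4:7].round(1),a[-1,7]), "taus",(a[:,1]+a[:,2]).round(2))
E
python3 tq.py
```

```text
turned 0.000  Mz 0.021 rxF 0.030 tau 0.051  rad 0.1206 bearing 233.7 F [ 0.4  0.1 -2.2] t 9.62 taus [0.05 0.07 0.03]
```

>>> move_arm(gripper=[1,1,1,1,1,1,1], slide=[[6,0.1,0],[12,0.6,0],[18,1.3,0],[24,2.4,0],[29.7,3.7,0],[35.5,5.4,0],[35.5,5.4,0]], turn=[[0,0,0.05],[0,0,0.1],[0,0,0.15],[0,0,0.2],[0,0,0.25],[0,0,0.3],[0,0,0.3]], grip_force=120)

```text
time: 10.2
tool_pos: [0.4449, 0.118, 0.1372]
ee_rot: [0.448, 0.894, -0.0, -0.0]
ft_force: [-0.3, -0.1, -2.1]
width: 0.0187
```

```bash
python3 tq.py
```

```text
turned 0.300  Mz 0.017 rxF 0.016 tau 0.033  rad 0.1214 bearing 216.5 F [ 0.5  0.2 -2.1] t 10.30 taus [-0.03  0.02  0.11]
```

>>> move_arm(gripper=[1,1,1,1,1], slide=[[6,0.2,0],[12,0.6,0],[18,1.3,0],[24,2.4,0],[24,2.4,0]], turn=[[0,0,0.05],[0,0,0.1],[0,0,0.15],[0,0,0.2],[0,0,0.2]])

```text
time: 10.72
tool_pos: [0.4335, 0.1385, 0.1373]
ee_rot: [0.534, 0.845, 0.0, 0.0]
ft_force: [-0.1, -1.5, -1.7]
width: 0.0186
```

```bash
python3 tq.py
```

```text
turned 0.500  Mz 0.024 rxF 0.022 tau 0.045  rad 0.1210 bearing 205.3 F [ 0.  -0.2 -1.7] t 10.82 taus [ 0.18 -0.01 -0.03]
```

>>> move_arm(gripper=[1,1,1,1], slide=[[6,0.1,0],[12,0.6,0],[18,1.3,0],[18,1.3,0]], turn=[[0,0,0.05],[0,0,0.1],[0,0,0.15],[0,0,0.15]])

```text
time: 11.15
tool_pos: [0.4272, 0.1552, 0.1373]
ee_rot: [0.596, 0.803, -0.0, 0.0]
ft_force: [0.6, -0.8, -1.5]
width: 0.0187
```

```bash
python3 tq.py
```

```text
turned 0.649  Mz 0.141 rxF 0.071 tau 0.212  rad 0.1210 bearing 196.8 F [ 0.4 -0.5 -1.5] t 11.25 taus [0.2  0.19 0.25]
```

>>> move_arm(gripper=[1,1,1,1,1,1,1], slide=[[6,0.1,0],[12,0.6,0],[18,1.3,0],[24,2.4,0],[29.7,3.7,0],[35.5,5.4,0],[35.5,5.4,0]], turn=[[0,0,0.05],[0,0,0.1],[0,0,0.15],[0,0,0.2],[0,0,0.25],[0,0,0.3],[0,0,0.3]])

```text
time: 11.83
tool_pos: [0.4219, 0.1909, 0.1372]
ee_rot: [0.709, 0.705, -0.0, -0.0]
ft_force: [-0.3, -1.3, -0.9]
width: 0.0191
```

```bash
python3 tq.py
```

```text
turned 0.949  Mz 0.217 rxF 0.013 tau 0.231  rad 0.1211 bearing 179.7 F [-0.4 -0.1 -1.4] t 11.93 taus [0.28 0.21 0.2 ]
```

>>> move_arm(gripper=[1,1,1], slide=[[6,0.1,0],[12,0.6,0],[12,0.6,0]], turn=[[0,0,0.05],[0,0,0.1],[0,0,0.1]])

```text
time: 12.18
tool_pos: [0.4225, 0.2028, 0.1372]
ee_rot: [0.744, 0.669, -0.0, -0.0]
ft_force: [-1.0, -0.2, -1.2]
width: 0.0187
```

```bash
python3 tq.py
```

```text
turned 1.049  Mz 0.250 rxF -0.097 tau 0.153  rad 0.1211 bearing 174.0 F [-0.9  0.9 -1.6] t 12.28 taus [0.23 0.01 0.21]
```

```bash
sed -i 's/range(2)/range(5)/' tq.py; python3 tq.py
```

```text
turned 1.049  Mz 0.357 rxF -0.157 tau 0.200  rad 0.1211 bearing 174.1 F [-0.6  1.4 -1.5] t 12.53 taus [0.21 0.22 0.24 0.21 0.14 0.17]
```

>>> move_arm(gripper=[1,1,1], slide=[[6,0.1,0],[12,0.6,0],[12,0.6,0]], turn=[[0,0,0.05],[0,0,0.1],[0,0,0.1]])

```text
time: 12.78
tool_pos: [0.4244, 0.2149, 0.1372]
ee_rot: [0.776, 0.63, -0.0, -0.0]
ft_force: [0.2, 0.9, -2.2]
width: 0.0186
```

```bash
python3 tq.py
```

```text
turned 1.150  Mz 0.321 rxF -0.149 tau 0.171  rad 0.1212 bearing 168.3 F [-0.6  1.4 -1.7] t 13.03 taus [0.11 0.18 0.2  0.17 0.21 0.16]
```

>>> move_arm(gripper=[1,1,1], slide=[[6,0.1,0],[12,0.6,0],[12,0.6,0]], turn=[[0,0,0.05],[0,0,0.1],[0,0,0.1]])

```text
time: 13.28
tool_pos: [0.4275, 0.2265, 0.1372]
ee_rot: [0.807, 0.591, -0.0, -0.0]
ft_force: [-0.9, 1.0, -1.5]
width: 0.0186
```

```bash
python3 tq.py
```

```text
turned 1.250  Mz 0.352 rxF -0.171 tau 0.181  rad 0.1212 bearing 162.6 F [-1.2  1.9 -1.3] t 13.53 taus [0.2  0.18 0.14 0.18 0.14 0.25]
```

>>> move_arm(gripper=[1,1,1], slide=[[6,0.1,0],[12,0.6,0],[12,0.6,0]], turn=[[0,0,0.05],[0,0,0.1],[0,0,0.1]])

```text
time: 13.78
tool_pos: [0.4317, 0.2379, 0.1372]
ee_rot: [0.836, 0.549, -0.0, -0.0]
ft_force: [-1.5, 2.0, -2.1]
width: 0.0191
```

```bash
python3 tq.py
```

```text
turned 1.350  Mz 0.413 rxF -0.237 tau 0.176  rad 0.1212 bearing 156.9 F [-1.2  2.6 -1.7] t 14.03 taus [0.15 0.16 0.22 0.17 0.23 0.13]
```

>>> move_arm(gripper=[1,1,1], slide=[[6,0.1,0],[9,0.3,0],[9,0.3,0]], turn=[[0,0,0.05],[0,0,0.08],[0,0,0.08]])

```text
time: 14.28
tool_pos: [0.4356, 0.246, 0.1373]
ee_rot: [0.857, 0.516, 0.0, -0.0]
ft_force: [-1.4, 3.7, -1.3]
width: 0.0186
```

```bash
python3 tq.py; python3 - <<'E'
from h import *
from plant import vision,readout
c=vision.camera("scene");crop(c,220,95,320,170,8,"s7.png"); print(readout.sense()["joint_positions"].round(2))
E
```

```text
turned 1.430  Mz 0.584 rxF -0.371 tau 0.213  rad 0.1211 bearing 152.6 F [-1.3  4.1 -1.7] t 14.53 taus [0.2  0.16 0.25 0.27 0.13 0.26]
[ 0.35  0.22 -0.32  1.03  0.    0.84]
```

View pics/s7.png

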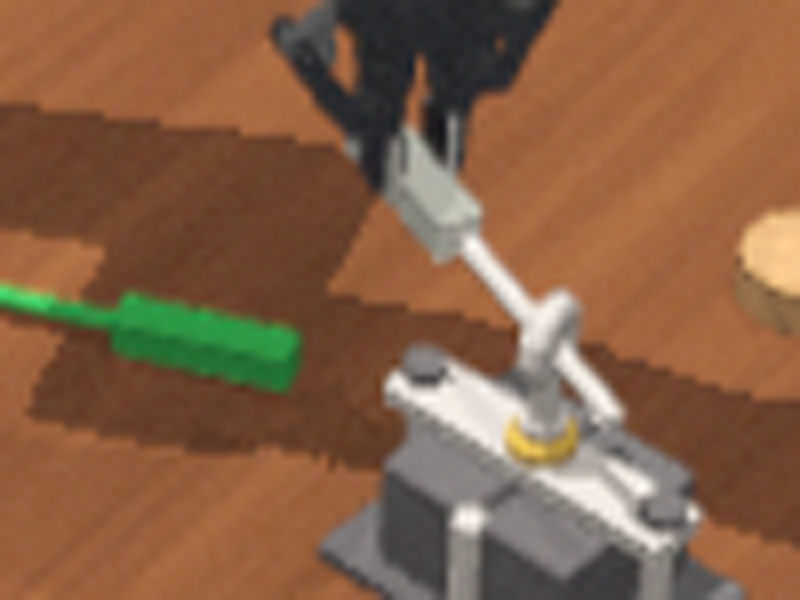

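>>> move_arm(gripper=[1,1,1], slide=[[4,0.1,0],[8,0.1,0],[8,0.1,0]], turn=[[0,0,0.02],[0,0,0.05],[0,0,0.05]])

```text
time: 14.83
tool_pos: [0.439, 0.2522, 0.1371]
ee_rot: [0.87, 0.494, -0.001, 0.0]
ft_force: [-1.8, 1.3, -1.0]
width: 0.0184
```

```bash
python3 tq.py
```

```text
turned 1.481  Mz 0.178 rxF 0.023 tau 0.201  rad 0.1212 bearing 149.2 F [-2.4  1.2 -1.3] t 15.08 taus [0.2  0.24 0.27 0.06 0.27 0.16]
```

>>> move_arm(gripper=[1,1,1], slide=[[3,0.1,0],[6,0.1,0],[6,0.1,0]], turn=[[0,0,0.02],[0,0,0.05],[0,0,0.05]])

```text
time: 15.33
tool_pos: [0.4424, 0.2578, 0.1371]
ee_rot: [0.882, 0.472, -0.0, 0.0]
ft_force: [-2.3, 1.0, -1.0]
width: 0.0188
```

```bash
python3 tq.py
```

```text
turned 1.531  Mz 0.069 rxF 0.149 tau 0.218  rad 0.1213 bearing 146.1 F [-2.7  0.4 -1.3] t 15.58 taus [0.1  0.31 0.2  0.25 0.25 0.2 ]
```

Still free-running at about 0.2 N m. Continuing.

>>> move_arm(gripper=[1,1,1], slide=[[3,0.1,0],[6,0.3,0],[6,0.3,0]], turn=[[0,0,0.02],[0,0,0.05],[0,0,0.05]])

```text
time: 15.83
tool_pos: [0.4459, 0.2627, 0.1371]
ee_rot: [0.893, 0.45, -0.0, 0.0]
ft_force: [-4.4, -1.2, -1.4]
width: 0.0191
```

```bash
python3 tq.py
```

```text
turned 1.581  Mz 0.111 rxF 0.278 tau 0.389  rad 0.1213 bearing 143.3 F [-3.6 -0.1 -1.3] t 16.08 taus [0.46 0.4  0.31 0.38 0.44 0.34]
```

>>> move_arm(gripper=[1,1,1], slide=[[3,0.1,0],[6,0.3,0],[6,0.3,0]], turn=[[0,0,0.02],[0,0,0.05],[0,0,0.05]])

```text
time: 16.33
tool_pos: [0.4497, 0.2675, 0.1371]
ee_rot: [0.904, 0.427, -0.0, -0.0]
ft_force: [-4.8, -0.3, -1.2]
width: 0.0187
```

```bash
python3 tq.py
```

```text
turned 1.631  Mz 0.147 rxF 0.404 tau 0.551  rad 0.1212 bearing 140.4 F [-5.  -0.2 -1.2] t 16.58 taus [0.47 0.56 0.51 0.54 0.61 0.63]
```

The torque stepped at about 1.58 rad and is now climbing at roughly 3 N m/rad. A little further to reach about 0.75 N m.

>>> move_arm(gripper=[1,1,1,1], slide=[[3,0.1,0],[6,0.2,0],[8.4,0.3,0],[8.4,0.3,0]], turn=[[0,0,0.025],[0,0,0.05],[0,0,0.07],[0,0,0.07]])

```text
time: 16.92
tool_pos: [0.4552, 0.2736, 0.1371]
ee_rot: [0.918, 0.396, -0.0, 0.0]
ft_force: [-6.0, -0.1, -1.2]
width: 0.0186
```

```bash
python3 tq.py
```

```text
turned 1.701  Mz 0.231 rxF 0.465 tau 0.695  rad 0.1212 bearing 136.5 F [-5.7  0.1 -1.8] t 17.17 taus [0.73 0.65 0.72 0.59 0.69 0.78]
```

Torque is 0.70 N m, so that is snug. Turning back to mid-slack.

>>> move_arm(gripper=[1,1,1,1,1,1,1,1], slide=[[-6,0.1,0],[-12,0.6,0],[-18,1.3,0],[-24,2.4,0],[-35.5,5.4,0],[-46.7,9.5,0],[-57.5,14.7,0],[-57.5,14.7,0]], turn=[[0,0,-0.05],[0,0,-0.1],[0,0,-0.15],[0,0,-0.2],[0,0,-0.3],[0,0,-0.4],[0,0,-0.5],[0,0,-0.5]])

```text
time: 17.83
tool_pos: [0.4276, 0.2203, 0.1378]
ee_rot: [0.791, 0.611, 0.001, 0.001]
ft_force: [-0.3, -0.1, -1.7]
width: 0.0188
```

```bash
python3 tq.py;  python3 - <<'E'
from h import *
from plant import vision,readout
c=vision.camera("scene");crop(c,220,95,320,170,8,"s8.png")
E
```

```text
turned 1.203  Mz 0.006 rxF -0.008 tau -0.002  rad 0.1192 bearing 164.7 F [ 0.2  0.  -1.9] t 18.08 taus [ 0.04 -0.06 -0.05  0.07 -0.01 -0.01]
```

View pics/s8.png

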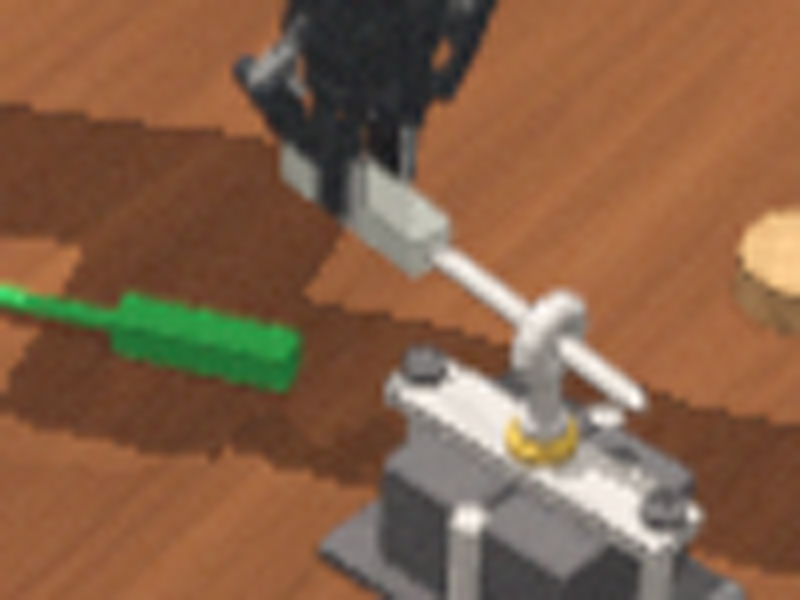

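Force-free. Drawing the bar out along its axis.

>>> move_arm(gripper=[1,1,1,1,1,1,1,1,1,1,1], slide=[[0,-5,0],[0,-12,0],[0,-20,0],[0,-28,0],[0,-36,0],[0,-44,0],[0,-52,0],[0,-61,0],[0,-70,0],[0,-80,0],[0,-85,0]], turn=[[0,0,0],[0,0,0],[0,0,0],[0,0,0],[0,0,0],[0,0,0],[0,0,0],[0,0,0],[0,0,0],[0,0,0],[0,0,0]])

```text
time: 19.05
tool_pos: [0.3427, 0.2434, 0.1372]
ee_rot: [0.792, 0.611, -0.0, -0.0]
ft_force: [-0.3, 0.2, -2.0]
width: 0.0189
```

```bash
python3 tq.py;  python3 - <<'E'
from h import *
from plant import vision,readout
c=vision.camera("scene");crop(c,220,95,320,170,8,"s9.png")
print(readout.sense()["joint_positions"].round(2))
E
python3 mv.py .532 -.194 .2 107.3
```

```text
turned 1.200  Mz 0.006 rxF 0.040 tau 0.045  rad 0.2064 bearing 165.0 F [-0.2 -0.2 -1.9] t 19.30 taus [-0.03  0.13 -0.03  0.18  0.01  0.01]
[ 0.42  0.07 -0.49  1.01 -0.    0.68]
now [0.3449 0.2433 0.1374] hx 75.28 Z [ 0.001  0.    -1.   ] t 19.35 w 0.018582867720922987 F [ 0.46  0.81 -2.42] M [ 0.014  0.07  -0.037]
(array([-375.4,  292.1,  -62.6]), array([ 6.000e-04, -1.000e-04, -5.589e-01]))
```

View pics/s9.png

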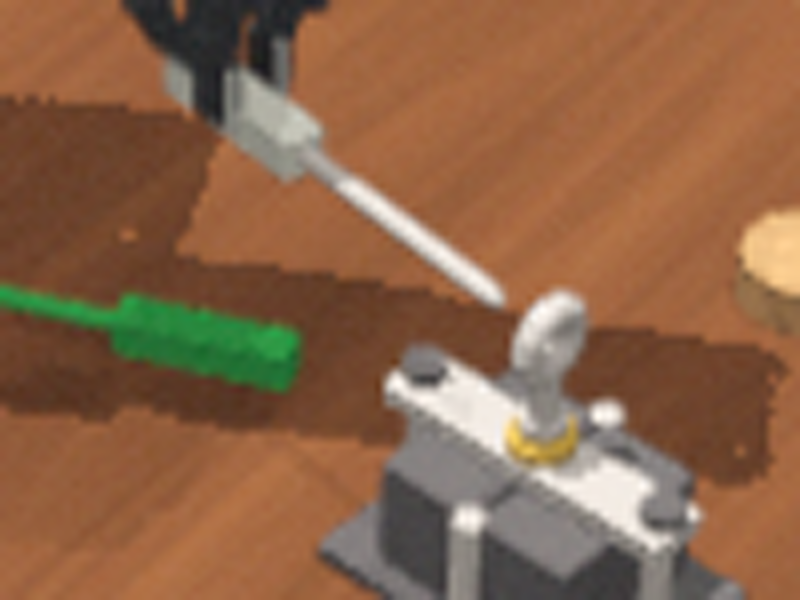

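```bash
python3 mv.py .542 -.211 .22 104
```

```text
now [0.3449 0.2433 0.1374] hx 75.28 Z [ 0.001  0.    -1.   ] t 19.35 w 0.018582867720922987 F [ 0.46  0.81 -2.42] M [ 0.014  0.07  -0.037]
(array([-389.3,  306.1,  -82.6]), array([ 6.000e-04, -1.000e-04, -5.013e-01]))
```

>>> move_arm(gripper=[1,1,1,1,1,1,1,1,1,1,1,1], slide=[[0,-5,-20],[0,-5,-45],[0,-5,-70],[-15,10,-83],[-40,30,-83],[-65,50,-83],[-92,71,-83],[-120,93,-83],[-148,115,-83],[-176,137,-83],[-204,159,-83],[-232,181,-83]], turn=[[0,0,0],[0,0,0],[0,0,0],[0,0,-0.03],[0,0,-0.07],[0,0,-0.11],[0,0,-0.15],[0,0,-0.19],[0,0,-0.23],[0,0,-0.27],[0,0,-0.31],[0,0,-0.35]])

```text
time: 20.35
tool_pos: [0.4613, -0.0294, 0.2203]
ee_rot: [0.673, 0.74, 0.0, 0.0]
ft_force: [0.2, 1.0, -1.9]
width: 0.019
```

```bash
python3 mv.py .542 -.211 .22 104
```

```text
now [ 0.4613 -0.0294  0.2203] hx 95.4 Z [ 0. -0. -1.] t 20.35 w 0.01898755478906474 F [ 0.15  1.   -1.91] M [ 0.022 -0.005  0.028]
(array([-188.4,   63.3,    0.4]), array([ 0.0004,  0.0003, -0.1501]))
```

>>> move_arm(gripper=[1,1,1,1,1,1,1,1,1,1], slide=[[-28,9,0],[-56,19,0],[-84,28,0],[-112,38,0],[-140,47,0],[-168,56,30],[-182,63,60],[-186,63,90],[-186,63,120],[-186,63,120]], turn=[[0,0,-0.03],[0,0,-0.05],[0,0,-0.08],[0,0,-0.11],[0,0,-0.14],[0,0,-0.14],[0,0,-0.14],[0,0,-0.14],[0,0,-0.14],[0,0,-0.14]])

```text
time: 21.18
tool_pos: [0.5365, -0.2055, 0.0935]
ee_rot: [0.621, 0.784, -0.001, -0.006]
ft_force: [-2.0, 1.9, -2.5]
width: 0.0185
```

```bash
python3 - <<'E'
from h import *
from plant import vision
c=vision.camera("scene");crop(c,160,180,300,285,5,"s10.png")
c=vision.camera("wrist");cv2.imwrite("pics/w10.png",c["pixels"][:,:,::-1])
E
python3 mv.py .542 -.211 .028 104
```

```text
now [ 0.5396 -0.2063  0.0994] hx 103.33 Z [-0.003  0.002 -1.   ] t 21.2833 w 0.018892252927720146 F [ 0.35 -0.17 -0.6 ] M [ 0.013  0.036 -0.009]
(array([-5.3,  1.5, 71.4]), array([-0.0026, -0.0023, -0.0118]))
```

View pics/s10.png

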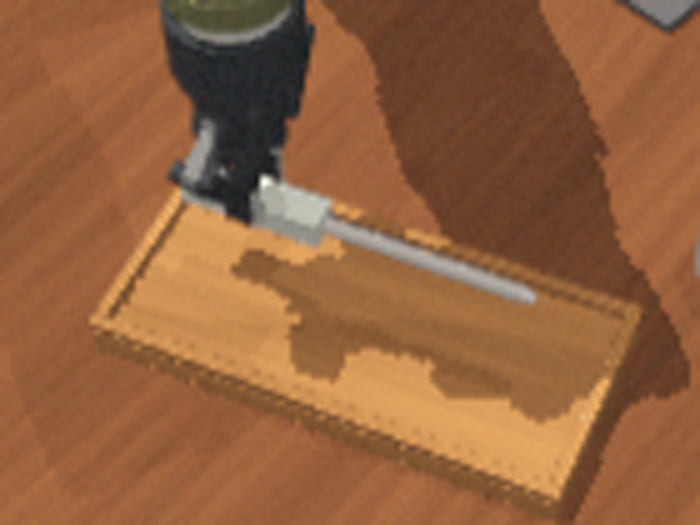

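View pics/w10.png

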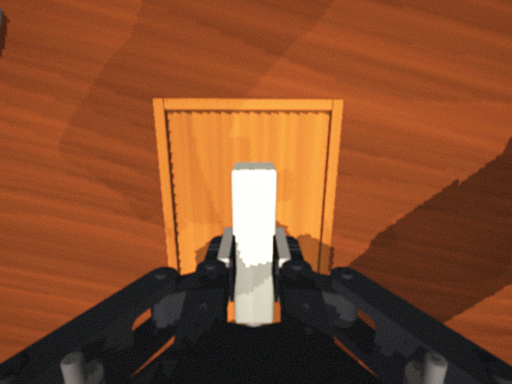

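The bar is centred over the tray and parallel to it; in the wrist view the handle is at (254,215), midway between the lips at x=165 and 335. Lowering.

>>> move_arm(gripper=[1,1,1,1,1,1,1,1], slide=[[-3,1,15],[-5,1,30],[-5,1,45],[-5,1,57],[-5,1,65],[-5,1,69],[-5,1,71],[-5,1,71]], turn=[[0,0,-0.01],[0,0,-0.01],[0,0,-0.01],[0,0,-0.01],[0,0,-0.01],[0,0,-0.01],[0,0,-0.01],[0,0,-0.01]])

```text
time: 21.95
tool_pos: [0.5434, -0.2114, 0.0303]
ee_rot: [0.616, 0.788, 0.0, 0.001]
ft_force: [0.7, -0.8, -1.7]
width: 0.0186
```

```bash
python3 - <<'E'
from plant import vision
vision.camera("wrist");vision.camera("wrist")
E
python3 mv.py .542 -.211 .028 104
```

```text
now [ 0.5435 -0.2115  0.0304] hx 103.94 Z [ 0.002 -0.001 -1.   ] t 22.05 w 0.018768056064326015 F [-0.56  0.47 -2.1 ] M [-0.035  0.07  -0.004]
(array([ 0.8, -1.3,  2.4]), array([ 0.0013,  0.0013, -0.0011]))
```

>>> move_arm(gripper=[1,1,1,1], slide=[[0,0,1],[0,0,2],[0,0,2.5],[0,0,2.5]], turn=[[0,0,0],[0,0,0],[0,0,0],[0,0,0]])

```text
time: 22.38
tool_pos: [0.5432, -0.2114, 0.0279]
ee_rot: [0.616, 0.788, 0.0, 0.001]
ft_force: [-2.2, 0.1, 5.1]
width: 0.0187
```

```bash
python3 mv.py .542 -.211 .028 104
```

```text
now [ 0.5432 -0.2114  0.0279] hx 103.93 Z [ 0.001 -0.001 -1.   ] t 22.3833 w 0.018691067922550368 F [-2.21  0.08  5.11] M [0.143 0.27  0.034]
(array([ 0.7, -1.1, -0.1]), array([ 0.0011,  0.0011, -0.0012]))
```

On the floor (Fz +5 N). Letting go and rising.

>>> move_arm(gripper=[0.2,0,0,0,0], slide=[[0,0,0],[0,0,0],[0,0,0],[0,0,0],[0,0,0]], turn=[[0,0,0],[0,0,0],[0,0,0],[0,0,0],[0,0,0]])

```text
time: 22.8
tool_pos: [0.5427, -0.2111, 0.0267]
ee_rot: [0.616, 0.788, -0.0, -0.0]
ft_force: [-1.1, 0.7, -0.5]
width: 0.0429
```

>>> move_arm(gripper=[0,0,0,0,0,0,0,0,0], slide=[[0,0,-5],[0,0,-15],[0,0,-30],[0,0,-55],[0,0,-85],[0,0,-115],[0,0,-145],[0,0,-170],[0,0,-170]], turn=[[0,0,0],[0,0,0],[0,0,0],[0,0,0],[0,0,0],[0,0,0],[0,0,0],[0,0,0],[0,0,0]])

```text
time: 23.55
tool_pos: [0.5455, -0.2125, 0.2041]
ee_rot: [0.616, 0.788, 0.001, 0.005]
ft_force: [0.3, -1.5, 0.7]
width: 0.0426
```

```bash
python3 mv.py .614 .229 .27 140; python3 - <<'E'
from h import *
from plant import vision
c=vision.camera("scene");cv2.imwrite("pics/s11.png",c["pixels"][:,:,::-1])
c=vision.camera("wrist");cv2.imwrite("pics/w11.png",c["pixels"][:,:,::-1]);np.savez("w11.npz",**c)
E
```

```text
now [ 0.5455 -0.2125  0.2041] hx 103.94 Z [ 0.009 -0.005 -1.   ] t 23.55 w 0.042578967723669224 F [ 0.31 -1.53  0.7 ] M [-0.005 -0.04  -0.03 ]
(array([411.5, 173.4, -67.6]), array([ 0.0053,  0.0096, -0.6293]))
```

View pics/s11.png

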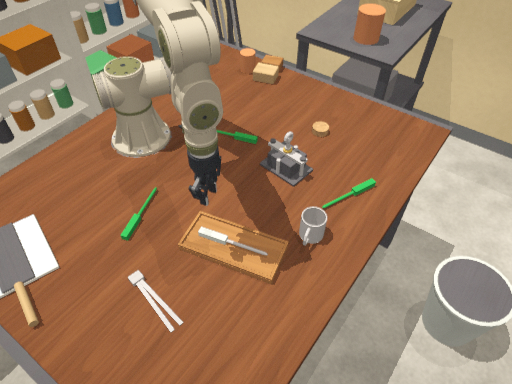

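View pics/w11.png

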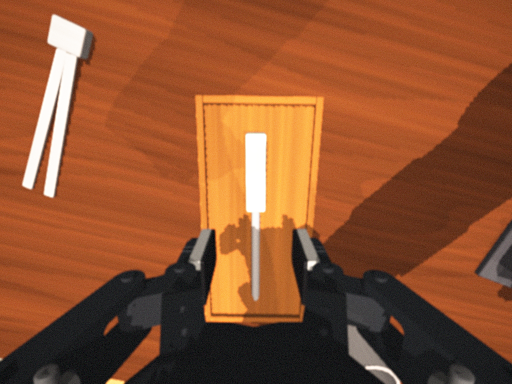

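The scene picture shows the bar lying flat in the tray from (200,232) to (266,253). The mug (313,225), wax (320,129) and tweezers (155,298) are where they were, and the gripper is clear. Handing in.

```bash
python3 - <<'E'
from plant import job,readout
s=readout.sense();print(s["time"],s["tool_pos"],s["qd"].round(3)); print(job.finish_job())
E
```

```text
23.65 [ 0.54359922 -0.2115838   0.19900097] [ 0.002  0.029 -0.054 -0.013  0.001  0.   ]
the job is handed in; nothing more can be done
None
```

I threaded the aluminium bar through the eye bolt, tightened the bolt until it came up snug, laid the bar back in its tray and handed the job in at 23.65 s. The hand-in reports no verdict.

- **Tightening:** I turned clockwise about the bolt in steps. The torque ran at about 0.2 N m, stepped to 0.39 N m at about 1.58 rad of bar travel, then climbed at about 3 N m per rad. I stopped at 0.70 N m, which I estimate is 0.1 to 0.12 rad past the point where the shoulder met the bush.
- **Withdrawal:** I turned the bar back 0.5 rad into the slack, where the torque read zero, and drew it straight out.
- **Last checks:** After letting go, the scene and wrist pictures showed the bar flat in the middle of the tray, about parallel to its long sides. By eye, the mug, wax puck and tweezers were where they had been, and the gripper was about 0.17 m above the tray.
- **Less certain:** Single torque readings scattered by about 0.1 N m, and the free-running torque read about 0.05 N m below the stated 0.25 N m. I did not measure the bolt's final heading by camera. The arm was still settling by a few millimetres at hand-in, but in free air.

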